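Stand the slumped book back up and close the rack on it

ROBOT

A 6-joint arm with a two-finger parallel gripper is mounted at the origin on a cart in front of the work surface, level with it; the furniture and walls round the work are solid. World frame = base frame: x ahead of the robot, y to its left, z up, the work surface at z = 0. Lengths are in m, angles in rad, forces in N, time in s.
With the tool pointing down it reaches from about 0.35 to 0.975 m from the base axis. Payload 17.4 kg.
Tool frame: the origin (TCP) lies on the centre line of the jaws, within the pads' length; the fingertips stand 22 mm ahead of it and the grasp point (between the pads) lies 3 mm ahead of it; z points along the fingers, x is the direction in which the jaws open and shut, and the axes are right-handed (so a half turn about z gives the same grasp; the last joint's range is limited). The gripper opens to 85 mm and grips with 20 to 120 N. Pads are 22 mm wide; open, the fingers measure 114 mm over their backs; the gripper's body (76 mm by 85 mm) begins 54 mm behind the grasp point. The pads swing forward as they close: fully open they stand 13 mm farther back than shut.
Start: joints at [-1.285, 0.116, 1.442, -0, 1.584, -0.038], TCP at [0.215, -0.64, 0.222] pointing down, gripper open.
Joint ranges: [-2.83, 2.83], [-0.83, 2.19], [0.07, 2.5], [-1.14, 4.28], [0.01, 3], [-2.97, 2.97]. Speed limits (rad/s): [1.89, 1.89, 2.22, 3.14, 3.14, 3.14].

INTERFACE

Orientations are given as a rotation vector (axis times angle).
In Python, from plant import env, vision gives the robot as it stands.
- The arm moves only by the tool move_arm, never from a script. Its argument "plan" is a list of rows, each a list of 3 entries, a list of its own where there are three numbers: the shift along the world's x, y, z in mm, then the turn, a rotation vector about the world's x, y, z in rad, then the opening, from 0 (shut) to 1 (fully open). A call has 1 to 20 rows; each row is the pose to reach, as a shift and turn from the pose measured when the call began; what a row does not reach only later rows make up. A row lasts 1/12 s, in which the tool goes at most 41.7 mm and 7.16 degrees, less where a joint would pass 70% of its speed; a pose out of reach is approached as far as the arm can. A call with a gripper value outside its range is refused whole. The fingers move at their own pace and stop on an object; the grip force is fixed at half the most. Time passes only in rows, so rows that repeat a pose let the fingers close. It gives the time, the measured TCP pose, the force and the opening at its end, in the units of the state.
- env.get_state(): the state, without advancing time (a new reading comes with each control period).
- vision.camera(name): name is "scene" or "top" or "wrist"; returns a dict with "img" (420x560x3 uint8, blue, green, red), "intrinsics" (3x3 intrinsics, pixels), "k1" (the pictures are not rectified: a ray, as slopes to the right and down, at radius r is drawn at 1 + k1 r^2 times it, then the intrinsics apply), "R" (3x3) and "t" (3): a world point X has camera coordinates R X + t; the wrist camera has in their place "T_tool_cam" (4x4, takes a point from camera to tool coordinates, whose origin is the TCP and whose axes are the tool frame's). Camera axes: x right, y down, z forward; pixel columns grow to the right and rows downward; lengths in m; the calibration is good to about 2 mm. A picture is of the moment at which its call begins: read the wrist's pose just before it. There is no depth.
- env.close_job(): hands the job in, once; it reports no verdict.
The state is a dict: "t": time; "qpos": joint angles; "joint_vel": joint speeds; "joint_torque": joint torques, N m; "tool_pos": TCP position; "ee_rot": TCP orientation; "ft_force": force on the tool from outside, world axes, zero at the start; "ft_torque": the same for the moment, N m; "grip_width": opening from 0.0 (shut) to 1.0 (fully open).
Only numpy, scipy, OpenCV 4.12 (cv2) and the standard library are available. Lean on these libraries where they do the work, as an engineer would, in place of code of your own. Each camera call takes 0.05 s, during which the arm holds its last target.

TASK

The green book has slumped over in the wooden book rack and leans on the low sliding end. First push the book back upright by its top with the fingertips, until it stands against the tall end, while the sliding end stays where it is; then push the sliding end along the rack up against the book so that it cannot slump again. Only push: do not lift or carry the book, and leave the jar, the dropper bottle and the rubber stamp undisturbed.

Things in the scene. Friction and masses are not known exactly. Their poses are not given: they have to be found in the camera images.
- book_rack: Fixed wooden book rack. Origin: underside, on the table; own +y runs along the rack towards its tall end, +x across it, z up. Base board 170 mm in x, from y = -150 to +110 mm, top 12 mm above the table. Tall fixed end board at y = +95 to +110 mm, 200 mm high above the table, 170 mm wide.
- sliding_end (a joint): Position (m) of the rack's low sliding end, growing along the rack's +y. Inner face of its 12 mm upright board at rack y = joint - 0.006; starts -0.012 to 0, stops -0.015 and 0.09, about 0.079 against the upright book. Stays where left, friction 5 N. Board 150 mm wide, top 113 mm above the table; behind it (-y) a block 90 mm wide, 77 mm long, top 55 mm above the table.
- sliding_end_push (a point): Centre of the outer (-y) end face of the sliding end's block, the face to push on: 90 mm wide, 42 mm high, centre 34 mm above the table. It lies 89 mm behind (-y of) the inner face.
- green_book: Green hard-cover book, rigid, 262 x 210 x 22 mm, 0.4 to 0.75 kg. Origin: mid of the cover facing the tall end. Own x: 262 mm length, along the rack's x. Own y: 210 mm side, +y (rounded spine) up when standing. Own z: thickness, 22 mm at the cover facing the sliding end. Starts leaning 35 to 45 degrees to the rack's -y on the sliding end's board, lower edge on the base near the tall end.
- book_foot (a point): Middle of the book's lower edge on the sliding end's side (book frame 0, -105, +22 mm): the edge it rests and pivots on while leaning.
- book_top (a point): Middle of the upper edge of the cover on the sliding end's side, just below the spine (book frame 0, +95, +22 mm), 200 mm from book_foot. It overhangs the sliding end at the start; push here.
- specimen_jar: Bystander: glass jar with black cap, 48 mm across, 74 mm high; origin at its foot. Leave it.
- dropper_bottle: Bystander: amber dropper bottle, 33 mm across, 102 mm high; origin at its foot. Leave it.
- rubber_stamp: Bystander: wooden hand stamp standing on its rubber, 27 x 44 x 68 mm; origin at its foot. Leave it.

How it is judged:
On the way:
1. the book stands upright (within 0.1 rad) while the sliding end is still open (joint under 0.02) (angle between green_book's own y axis and vertical below 0.1 rad and value of joint sliding_end below 0.02 m), for 0.3 s.
At the end, for the whole second after the job is handed in: The book stands at rest on the rack's base, within 0.06 rad of upright, square to the rack within 0.12 rad and within 50 mm of the middle across it, next to the tall end; the sliding end is pushed up to it (joint over 0.074, so at most about 5 mm of play) (angle between green_book's own y axis and vertical below 0.06 rad and value of joint sliding_end above 0.074 m and linear speed of green_book below 0.02 m/s and angular speed of green_book below 0.1 rad/s and x of green_book in the frame of book_rack between -0.05 and 0.05 m and y of book_foot in the frame of book_rack above 0.06 m and height (world z) of book_foot below 0.018 m and angle between the x axis of green_book and the x axis of book_rack, either way round below 0.12 rad); the robot touches nothing.
It fails at once if the book is lifted: its lower edge rises more than about 25 mm off the base board (height (world z) of book_foot above 0.037 m).
It fails at once if the sliding end is used to lever the leaning book up: pushed in over 30 mm while the book leans more than 0.25 rad (value of joint sliding_end above 0.03 m and angle between green_book's own y axis and vertical above 0.25 rad).
It fails at once if a bystander is moved more than 20 mm or tipped (distance of any of specimen_jar, dropper_bottle, rubber_stamp from where it was at the start of the episode above 0.02 m or angle between any of specimen_jar, dropper_bottle, rubber_stamp's own z axis and vertical above 0.3 rad).
It also fails if it takes over 51 s, if anything falls off the work surface, if the arm or the gripper's body presses on something with over 40 N, if the wrist force passes 120 N, or if a joint passes its speed limit or range.

## Working session

There is one attempt and no reset: what is moved stays moved. The work goes in short steps, Python scripts to look and compute and a tool call to move; the robot and the scene stay as the last step left them, time stands still between calls to the robot, and variables do not carry over. Pictures are saved under pics/ and viewed, and the job is handed in when it is done.

Besides the shell and the picture viewer there is one more tool, called after "Request:" by a JSON object that holds its "method" and its "body". move_arm: Moves the arm, as the interface text tells. Its arguments: {"type":"object","properties":{"plan":{"type":"array"}},"required":["plan"]}

```bash
mkdir -p pics; python3 - <<'E'
from plant import env, vision
import cv2,numpy as np
s=env.get_state()
print({k:np.round(v,3).tolist() for k,v in s.items()})
for n in("scene","top"):
    c=vision.camera(n); cv2.imwrite(f"pics/{n}0.png",c["img"]); print(n,c["intrinsics"].tolist(),c["k1"],np.round(c["R"],4).tolist(),np.round(c["t"],4).tolist())
E
```

```text
{'t': 0.0, 'qpos': [-1.285, 0.116, 1.442, -0.0, 1.584, -0.038], 'joint_vel': [-0.002, 0.001, 0.001, -0.001, 0.0, -0.001], 'joint_torque': [-0.001, -73.198, -63.25, -0.0, 0.006, -0.0], 'tool_pos': [0.215, -0.64, 0.221], 'ee_rot': [-2.55, 1.834, 0.002], 'ft_force': [-0.298, -0.141, 0.269], 'ft_torque': [-0.036, -0.044, 0.024], 'grip_width': 1.001}
scene [[476.31050939930134, 0.0, 277.6933426920979], [0.0, 476.31050939930134, 208.1621094285666], [0.0, 0.0, 1.0]] -0.1601139110488847 [[0.1048, -0.9945, 0.0068], [-0.4139, -0.0498, -0.9089], [0.9043, 0.0924, -0.4169]] [-0.1061, 0.3557, 1.0475]
top [[544.7424836592002, 0.0, 283.42362633318095], [0.0, 544.7424836592002, 210.33490938779448], [0.0, 0.0, 1.0]] -0.1044639340878107 [[-0.0995, -0.995, -0.0076], [-0.8861, 0.0921, -0.4543], [0.4528, -0.0385, -0.8908]] [0.014, 0.5849, 1.575]
```

View pics/scene0.png

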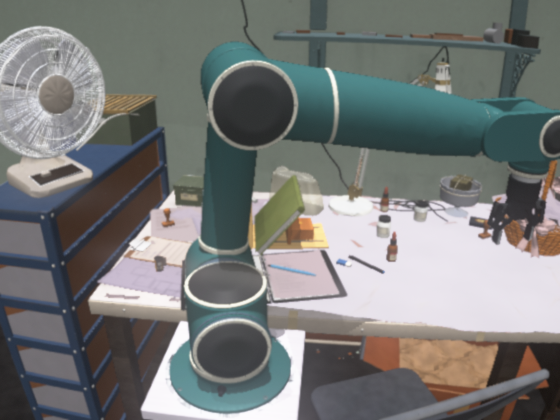

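View pics/top0.png

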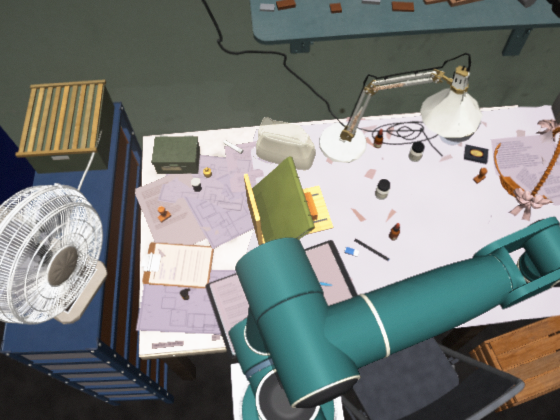

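```bash
python3 - <<'E'
import cv2
a=cv2.imread("pics/scene0.png")[150:300,230:430]; b=cv2.imread("pics/top0.png")[110:260,230:430]
cv2.imwrite("pics/z1.png",cv2.resize(a,None,fx=4,fy=4,interpolation=2)); cv2.imwrite("pics/z2.png",cv2.resize(b,None,fx=4,fy=4,interpolation=2))
E
```

```text
(no output)
```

View pics/z1.png

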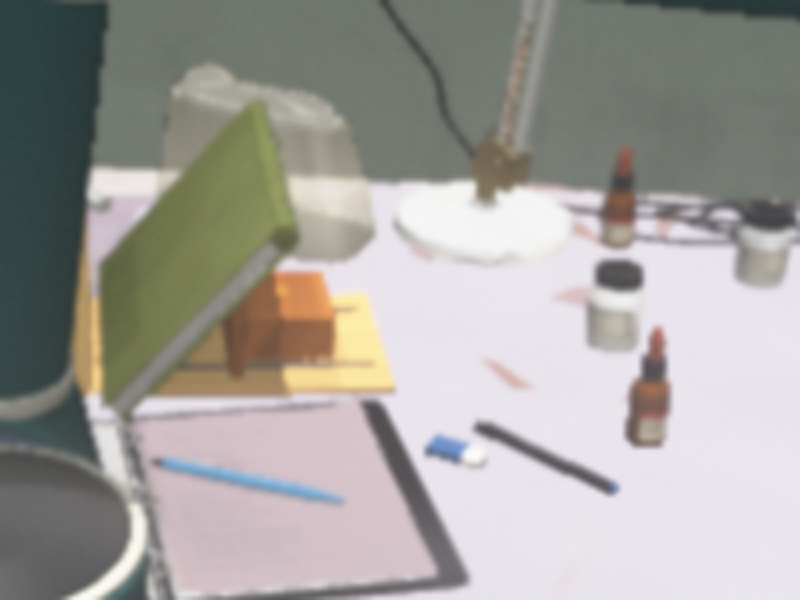

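View pics/z2.png

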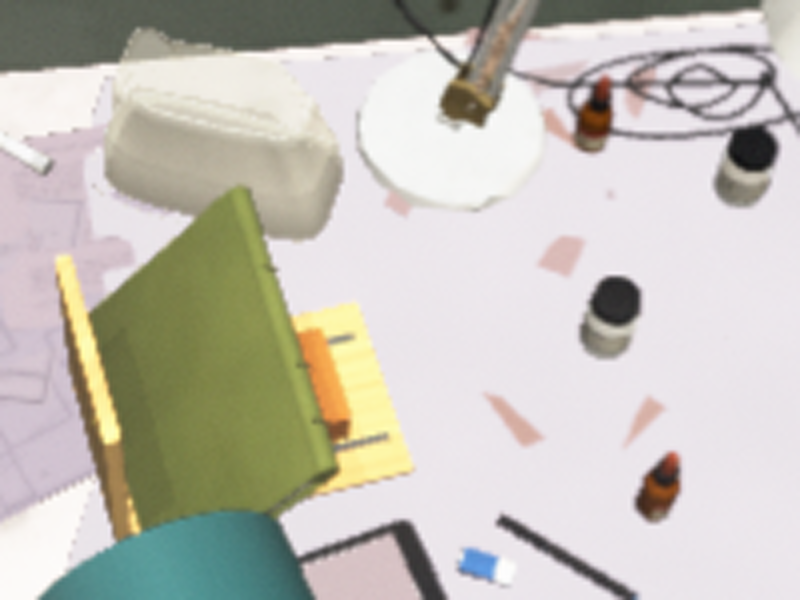

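```bash
cat > h.py <<'E'
import numpy as np,cv2
C={}
def setup():
    from plant import vision
    import pickle
    for n in("scene","top"):
        c=vision.camera(n); C[n]=c
    pickle.dump(C,open("cams.pkl","wb"))
try:
    import pickle; C=pickle.load(open("cams.pkl","rb"))
except Exception: setup()
def D(c): return np.array([c["k1"],0,0,0,0.])
def ray(n,u,v):
    c=C[n]; p=cv2.undistortPoints(np.array([[[u,v]]],float),np.array(c["intrinsics"]),D(c))[0,0]
    R=np.array(c["R"]);t=np.array(c["t"]); o=-R.T@t; d=R.T@np.array([*p,1]); return o,d/np.linalg.norm(d)
def onz(n,u,v,z):
    o,d=ray(n,u,v); return o+d*(z-o[2])/d[2]
def tri(a,b):
    o1,d1=ray("scene",*a);o2,d2=ray("top",*b)
    A=np.stack([d1,-d2],1);s=np.linalg.lstsq(A,o2-o1,rcond=None)[0]
    p,q=o1+s[0]*d1,o2+s[1]*d2; return (p+q)/2,np.linalg.norm(p-q)
def proj(n,X):
    c=C[n];R=np.array(c["R"]);t=np.array(c["t"])
    return cv2.projectPoints(np.array(X,float).reshape(-1,1,3),cv2.Rodrigues(R)[0],t,np.array(c["intrinsics"]),D(c))[0][:,0]
E
python3 - <<'E'
from h import *
np.set_printoptions(precision=4,suppress=True)
zs=lambda u,v:((u+.5)/4-.5+230,(v+.5)/4-.5+150)
zt=lambda u,v:((u+.5)/4-.5+230,(v+.5)/4-.5+110)
print("base far",onz("scene",*zs(366,293),.012),onz("top",*zt(357,304),.012))
print("base near",onz("scene",*zs(393,389),.012),onz("top",*zt(413,469),.012))
print("tall top far outer",onz("top",*zt(58,257),.2),"inner",onz("top",*zt(74,258),.2),"near",onz("top",*zt(119,436),.2),onz("top",*zt(103,445),.2))
print("spine far",tri(zs(258,104),zt(245,187)))
print("spine near",tri(zs(293,240),zt(334,470)))
print("block", onz("top",*zt(322,330),.055),onz("top",*zt(349,420),.055))
print("block sc", onz("scene",*zs(325,272),.055),onz("scene",*zs(333,306),.055))
for nm,a,b,h in[("jar",(612,345),(605,352),0),("bot",(648,443),(655,517),0),("bot2",(618,243),(590,148),0),("jar2",(760,282),(740,202),0)]:
  print(nm,onz("scene",*zs(*a),h),onz("top",*zt(*b),h))
E
```

```text
base far [ 0.7293 -0.1845  0.012 ] [ 0.7324 -0.1838  0.012 ]
base near [ 0.5575 -0.2101  0.012 ] [ 0.5694 -0.21    0.012 ]
tall top far outer [0.6937 0.0672 0.2   ] inner [0.6915 0.0548 0.2   ] near [0.5328 0.032  0.2   ] [0.5265 0.0445 0.2   ]
spine far (array([ 0.7583, -0.0852,  0.1753]), np.float64(0.0044895585558966155))
spine near (array([ 0.5049, -0.1284,  0.1637]), np.float64(0.0007176707356185214))
block [ 0.6863 -0.1457  0.055 ] [ 0.5995 -0.1576  0.055 ]
block sc [ 0.6784 -0.1487  0.055 ] [ 0.6148 -0.1579  0.055 ]
jar [ 0.6772 -0.3979  0.    ] [ 0.6692 -0.3943  0.    ]
bot [ 0.5139 -0.4112  0.    ] [ 0.5096 -0.408   0.    ]
bot2 [ 0.8898 -0.4236  0.    ] [ 0.8804 -0.4195  0.    ]
jar2 [ 0.8184 -0.5487  0.    ] [ 0.8091 -0.5451  0.    ]
```

Request:
{"method": "move_arm", "body": {"plan": [[[436,433,0],[0,0,1.396],0.5],[[436,433,0],[0,0,1.396],0.5],[[436,433,0],[0,0,1.396],0.5],[[436,433,0],[0,0,1.396],0.5],[[436,433,0],[0,0,1.396],0.5],[[436,433,0],[0,0,1.396],0.5],[[436,433,0],[0,0,1.396],0.5],[[436,433,0],[0,0,1.396],0.5],[[436,433,0],[0,0,1.396],0.5],[[436,433,0],[0,0,1.396],0.5],[[436,433,0],[0,0,1.396],0.5],[[436,433,0],[0,0,1.396],0.5],[[436,433,0],[0,0,1.396],0.5],[[436,433,0],[0,0,1.396],0.5],[[436,433,0],[0,0,1.396],0.5],[[436,433,0],[0,0,1.396],0.5],[[436,433,0],[0,0,1.396],0.5],[[436,433,0],[0,0,1.396],0.5],[[436,433,0],[0,0,1.396],0.5],[[436,433,0],[0,0,1.396],0.5]]}}

```text
t: 1.87
tool_pos: [0.6501, -0.2078, 0.2219]
ee_rot: [3.133, 0.232, -0.001]
ft_force: [-0.7, -0.5, -0.3]
grip_width: 0.498
```

```bash
cat > look.py <<'E'
import sys,cv2,numpy as np
from plant import env,vision
k=sys.argv[1]; im=[]
for n,(r,c) in {"scene":(100,200),"top":(80,210)}.items():
    g=vision.camera(n)["img"]; cv2.imwrite(f"pics/raw_{n}_{k}.png",g); im.append(cv2.resize(g[r:r+200,c:c+133*1],None,fx=3,fy=3,interpolation=2) if 0 else cv2.resize(g[r:r+200,c:c+200],(400,400),interpolation=2))
w=vision.camera("wrist")["img"]
cv2.imwrite(f"pics/l{k}.png",np.hstack(im)); cv2.imwrite(f"pics/w{k}.png",w)
E
python3 look.py 1
```

```text
(no output)
```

View pics/l1.png

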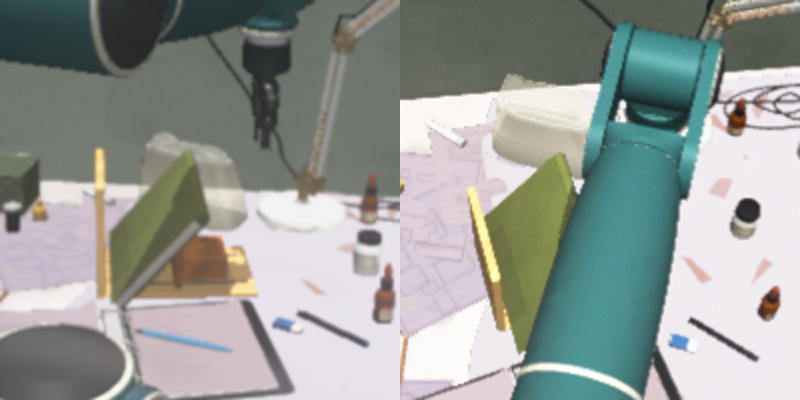

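View pics/w1.png

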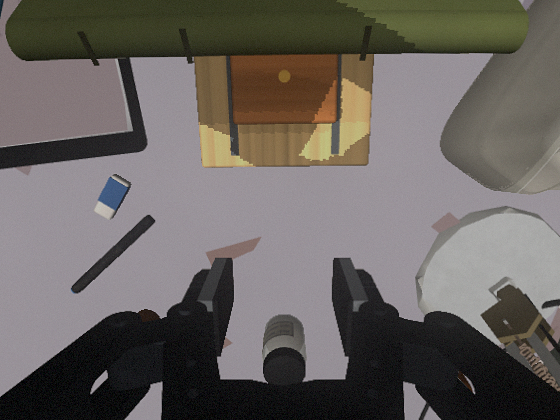

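```bash
python3 - <<'E'
from h import *
from plant import env,vision
from scipy.spatial.transform import Rotation as Ro
np.set_printoptions(precision=4,suppress=True)
s=env.get_state(); c=vision.camera("wrist"); T=np.array(c["T_tool_cam"]); print(T)
R=Ro.from_rotvec(s["ee_rot"]).as_matrix(); p=np.array(s["tool_pos"])
def oz(u,v,z):
    q=cv2.undistortPoints(np.array([[[u,v]]],float),np.array(c["intrinsics"]),D(c))[0,0]
    d=R@T[:3,:3]@np.array([*q,1]); o=p+R@T[:3,3]; return o+d*(z-o[2])/d[2]
yaw=.148; O=np.array([.627,-.0487])
def rk(X): 
    d=X[:2]-O; return np.array([d[0]*np.cos(yaw)+d[1]*np.sin(yaw),-d[0]*np.sin(yaw)+d[1]*np.cos(yaw)])
for n,u,v,z in[("baseL",202,166,.012),("baseR",369,165,.012),("blkL",234,123,.055),("blkR",337,123,.055),("spineL",15,55,.165),("spineR",515,50,.165)]:
    X=oz(u,v,z); print(n,X,rk(X))
E
```

```text
[[ 1.     -0.0001 -0.0006  0.0005]
 [ 0.0003  0.9572  0.2894 -0.0731]
 [ 0.0006 -0.2894  0.9572 -0.1516]
 [ 0.      0.      0.      1.    ]]
baseL [ 0.569  -0.2122  0.012 ] [-0.0814 -0.1532]
baseR [ 0.7359 -0.1863  0.012 ] [ 0.0874 -0.1522]
blkL [ 0.6016 -0.1616  0.055 ] [-0.0418 -0.1079]
blkR [ 0.6894 -0.1485  0.055 ] [ 0.047 -0.108]
spineL [ 0.4917 -0.133   0.165 ] [-0.1462 -0.0635]
spineR [ 0.7608 -0.0909  0.165 ] [ 0.1261 -0.0614]
```

Request:
{"method": "move_arm", "body": {"plan": [[[0,0,-32],[0,0,0],0.5],[[0,0,-64],[0,0,0],0.5],[[0,0,-64],[0,0,0],0.5],[[-3,20,-64],[0,0,0],0.5],[[-6,40,-64],[0,0,0],0.5],[[-8,54,-64],[0,0,0],0.5],[[-10,64,-64],[0,0,0],0.5],[[-10,69,-64],[0,0,0],0.5],[[-10,69,-64],[0,0,0],0.5]]}}

```text
t: 2.82
tool_pos: [0.6406, -0.1377, 0.1586]
ee_rot: [3.132, 0.234, 0.0]
ft_force: [0.2, 0.5, -0.2]
grip_width: 0.502
```

```bash
python3 look.py 2
```

```text
(no output)
```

View pics/l2.png

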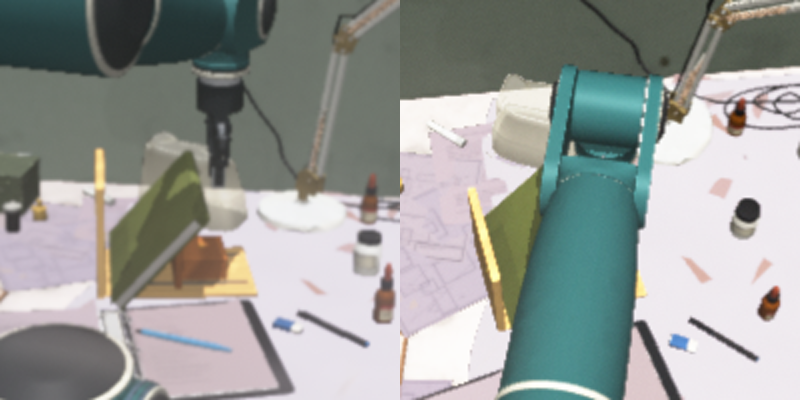

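View pics/w2.png

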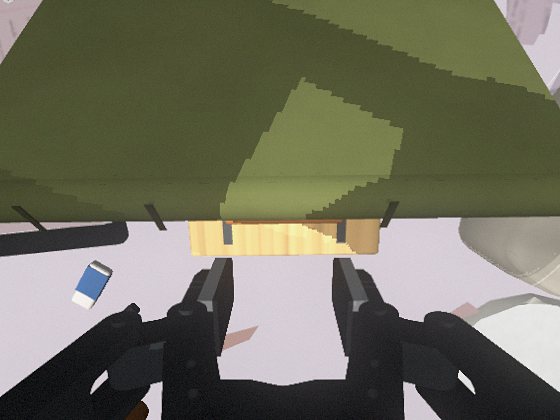

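Request:
{"method": "move_arm", "body": {"plan": [[[-1,8,0],[0,0,0],0.5],[[-2,14,0],[0,0,0],0.5],[[-3,19,0],[0,0,0],0.5],[[-4,24,0],[0,0,0],0.5],[[-4,29,2],[0,0,0],0.5],[[-5,34,5],[0,0,0],0.5],[[-6,39,8],[0,0,0],0.5],[[-6,44,11],[0,0,0],0.5],[[-7,49,14],[0,0,0],0.5],[[-8,54,16],[0,0,0],0.5],[[-9,59,19],[0,0,0],0.5],[[-9,64,21],[0,0,0],0.5],[[-10,69,23],[0,0,0],0.5],[[-11,74,25],[0,0,0],0.5],[[-12,79,27],[0,0,0],0.5],[[-12,84,29],[0,0,0],0.5],[[-13,89,30],[0,0,0],0.5],[[-13,89,30],[0,0,0],0.5]]}}

```text
t: 4.47
tool_pos: [0.6274, -0.0488, 0.1881]
ee_rot: [-3.133, -0.233, 0.0]
ft_force: [-0.1, -0.8, 0.1]
grip_width: 0.502
```

```bash
python3 look.py 3
```

```text
(no output)
```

View pics/l3.png

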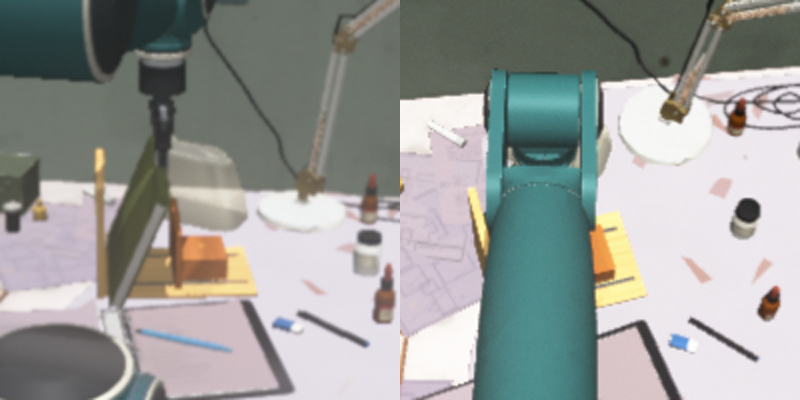

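View pics/w3.png

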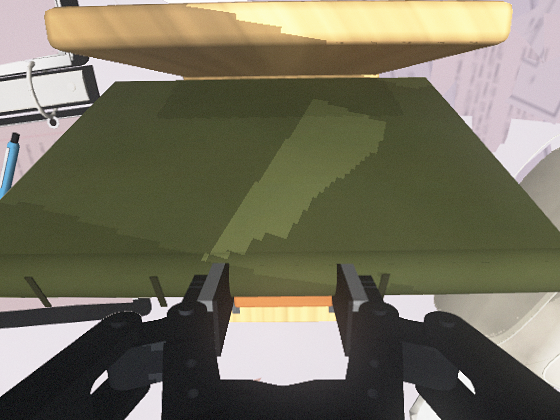

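Request:
{"method": "move_arm", "body": {"plan": [[[-1,4,1],[0,0,0],0.5],[[-1,8,2],[0,0,0],0.5],[[-2,12,2],[0,0,0],0.5],[[-2,16,3],[0,0,0],0.5],[[-3,20,3],[0,0,0],0.5],[[-4,24,4],[0,0,0],0.5],[[-4,28,4],[0,0,0],0.5],[[-5,32,4],[0,0,0],0.5],[[-5,36,4],[0,0,0],0.5],[[-6,39,4],[0,0,0],0.5],[[-6,42,4],[0,0,0],0.5],[[-7,45,4],[0,0,0],0.5],[[-7,48,4],[0,0,0],0.5],[[-7,50,4],[0,0,0],0.5],[[-8,52,4],[0,0,0],0.5],[[-8,54,4],[0,0,0],0.5],[[-8,54,4],[0,0,0],0.5],[[-8,54,4],[0,0,0],0.5]]}}

```text
t: 6.12
tool_pos: [0.6203, 0.0034, 0.1987]
ee_rot: [3.13, 0.231, 0.01]
ft_force: [-17.5, -8.4, 51.1]
grip_width: 0.501
```

```bash
python3 look.py 4
```

```text
(no output)
```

View pics/l4.png

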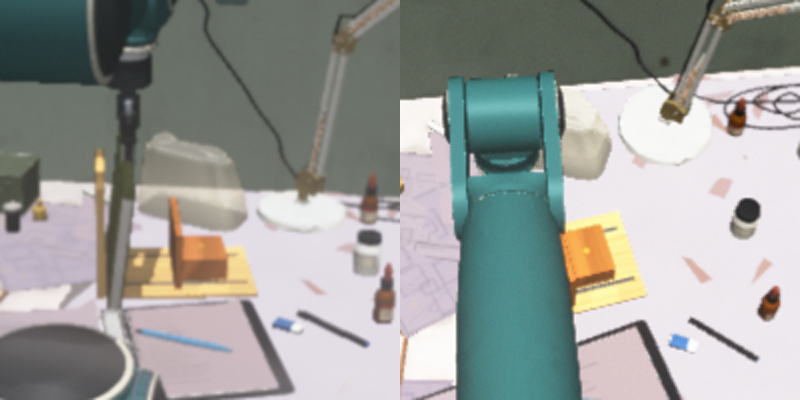

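View pics/w4.png

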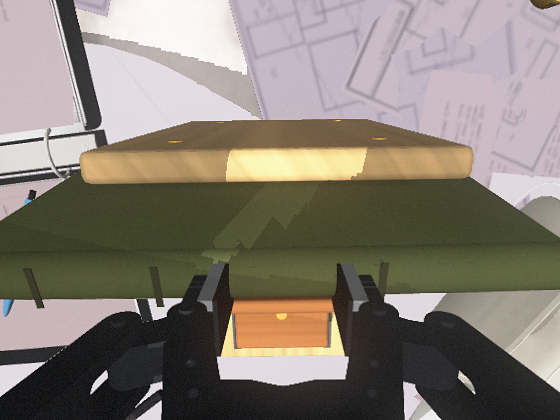

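```bash
python3 - <<'E'
from plant import env
import numpy as np
s=env.get_state()
print({k:np.round(v,3).tolist() for k,v in s.items()})
E
python3 - <<'E'
import cv2
a=cv2.imread("pics/raw_scene_4.png")[90:270,220:340]
cv2.imwrite("pics/z4.png",cv2.resize(a,None,fx=3.3,fy=3.3,interpolation=2))
E
```

```text
{'t': 6.267, 'qpos': [-0.035, 0.001, 1.6, -0.002, 1.535, -0.182], 'joint_vel': [-0.0, 0.001, -0.0, 0.001, -0.001, 0.0], 'joint_torque': [5.488, -30.91, -38.594, 3.038, -5.094, -0.09], 'tool_pos': [0.62, 0.003, 0.199], 'ee_rot': [3.13, 0.231, 0.009], 'ft_force': [-17.816, -9.75, 51.425], 'ft_torque': [-1.861, 3.207, -0.11], 'grip_width': 0.503}
```

View pics/z4.png

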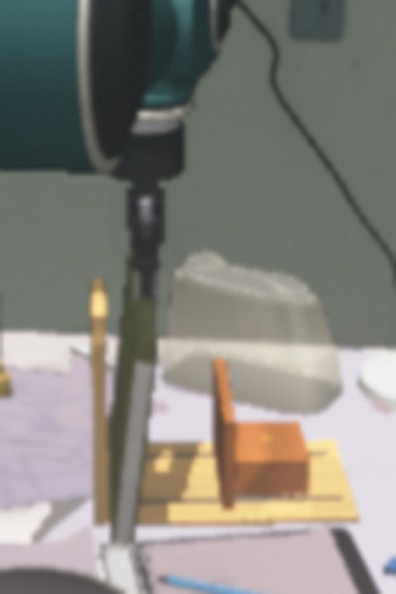

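Request:
{"method": "move_arm", "body": {"plan": [[[0,0,2],[0,0,0],0.5],[[0,0,5],[0,0,0],0.5],[[0,0,8],[0,0,0],0.5],[[0,0,8],[0,0,0],0.5]]}}

```text
t: 6.6
tool_pos: [0.6203, 0.0036, 0.2067]
ee_rot: [3.13, 0.231, 0.009]
ft_force: [0.0, -0.0, 0.3]
grip_width: 0.501
```

```bash
python3 look.py 5; python3 - <<'E'
from plant import env
import numpy as np
s=env.get_state()
print({k:np.round(v,3).tolist() for k,v in s.items()})
E
python3 - <<'E'
import cv2
a=cv2.imread("pics/raw_scene_5.png")[90:270,220:340]
cv2.imwrite("pics/z5.png",cv2.resize(a,None,fx=3.3,fy=3.3,interpolation=2))
E
```

```text
{'t': 6.75, 'qpos': [-0.034, -0.001, 1.59, -0.002, 1.548, -0.182], 'joint_vel': [-0.002, 0.001, 0.0, -0.002, 0.001, -0.0], 'joint_torque': [0.037, -63.534, -63.511, -0.006, -0.015, 0.003], 'tool_pos': [0.62, 0.003, 0.206], 'ee_rot': [3.13, 0.231, 0.008], 'ft_force': [0.394, 0.107, -0.042], 'ft_torque': [-0.031, -0.023, -0.011], 'grip_width': 0.501}
```

View pics/z5.png

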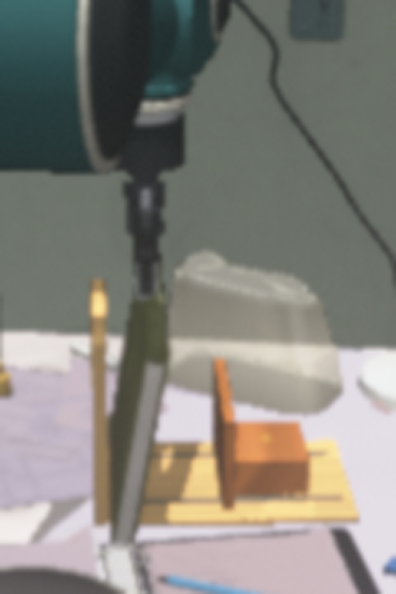

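View pics/w5.png

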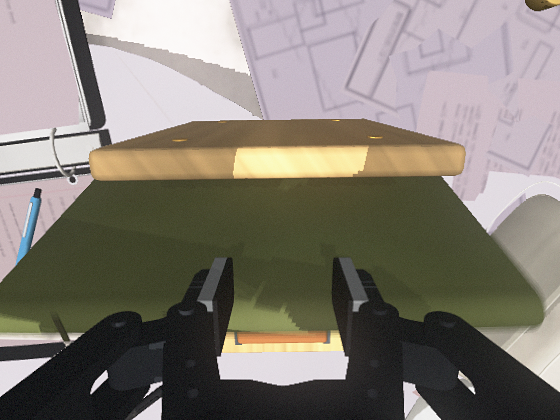

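```bash
python3 look.py 6; python3 - <<'E'
import cv2,numpy as np
a=cv2.imread("pics/raw_scene_6.png")[90:270,220:340]
b=cv2.imread("pics/raw_top_6.png")[90:270,220:340]
cv2.imwrite("pics/z6.png",np.hstack([cv2.resize(i,None,fx=3.3,fy=3.3,interpolation=2) for i in(a,b)]))
E
```

```text
(no output)
```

View pics/z6.png

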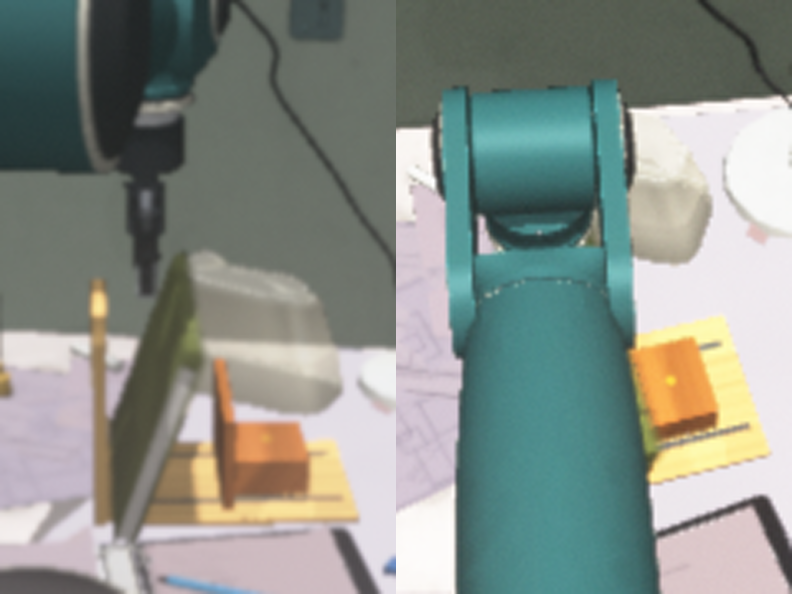

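View pics/w6.png

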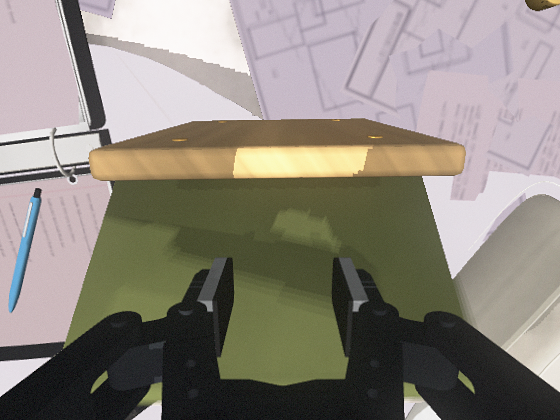

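```bash
python3 - <<'E'
from h import *
from plant import env
p=np.array(env.get_state()["tool_pos"]); print(p)
for dx in(-.03,.03):
  for dz in(0,-.01,-.022): 
    q=proj("scene",p+[dx,dx*.15,dz])[0]; print(dx,dz,((q-[220,90])*3.3).round(1))
E
python3 look.py 7
```

```text
[0.62018385 0.00338534 0.2060823 ]
-0.03 0 [146.6 310.2]
-0.03 -0.01 [146.6 320. ]
-0.03 -0.022 [146.7 331.6]
0.03 0 [145.4 287.5]
0.03 -0.01 [145.5 296.9]
0.03 -0.022 [145.5 308.2]
```

View pics/l7.png

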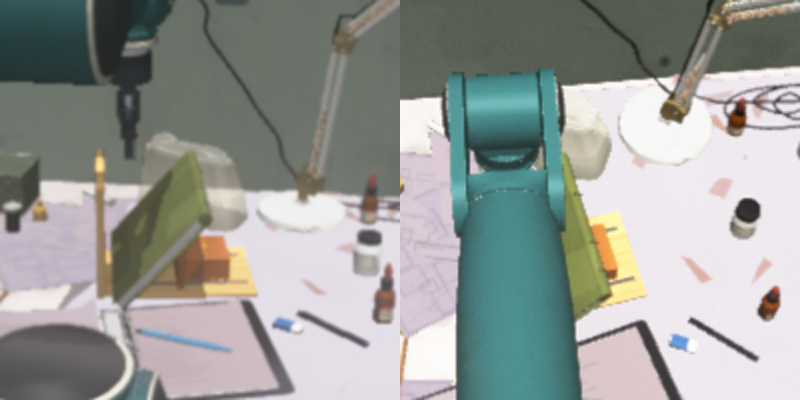

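View pics/w7.png

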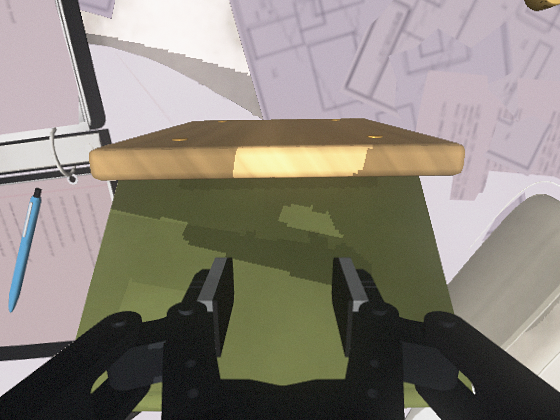

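```bash
python3 - <<'E'
from h import *
from plant import env,vision
c=vision.camera("wrist"); T=np.array(c["T_tool_cam"])
g=c["img"][220:400,120:440]; cv2.imwrite("pics/wz.png",cv2.resize(g,None,fx=2.4,fy=2.4,interpolation=2))
for u,v in[(232,259),(333,259),(233,300),(213,262)]:
    q=cv2.undistortPoints(np.array([[[u,v]]],float),np.array(c["intrinsics"]),D(c))[0,0]
    d=T[:3,:3]@np.array([*q,1]); o=T[:3,3]
    for x in(.0165,.0215,.0265):
        s=(np.sign(d[0])*x-o[0])/d[0]; print(u,v,x,(o+s*d).round(4))
s=env.get_state();a=cv2.imread("pics/raw_scene_7.png")[110:190,235:295];cv2.imwrite("pics/z7.png",cv2.resize(a,None,fx=7,fy=7,interpolation=2))
E
```

```text
232 259 0.0165 [-0.0165 -0.0212 -0.0403]
232 259 0.0215 [-0.0215 -0.006  -0.0076]
232 259 0.0265 [-0.0265  0.0092  0.025 ]
333 259 0.0165 [ 0.0165 -0.0242 -0.0468]
333 259 0.0215 [ 0.0215 -0.0089 -0.014 ]
333 259 0.0265 [0.0265 0.0063 0.0188]
233 300 0.0165 [-0.0165 -0.0068 -0.0424]
233 300 0.0215 [-0.0215  0.0127 -0.0103]
233 300 0.0265 [-0.0265  0.0322  0.0218]
213 262 0.0165 [-0.0165 -0.0347 -0.071 ]
213 262 0.0215 [-0.0215 -0.0234 -0.0473]
213 262 0.0265 [-0.0265 -0.0122 -0.0236]
```

View pics/z7.png

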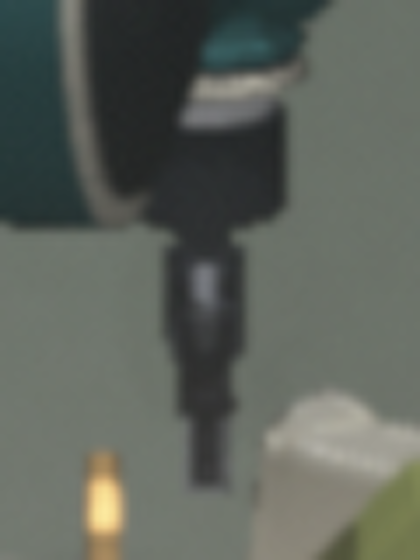

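View pics/wz.png

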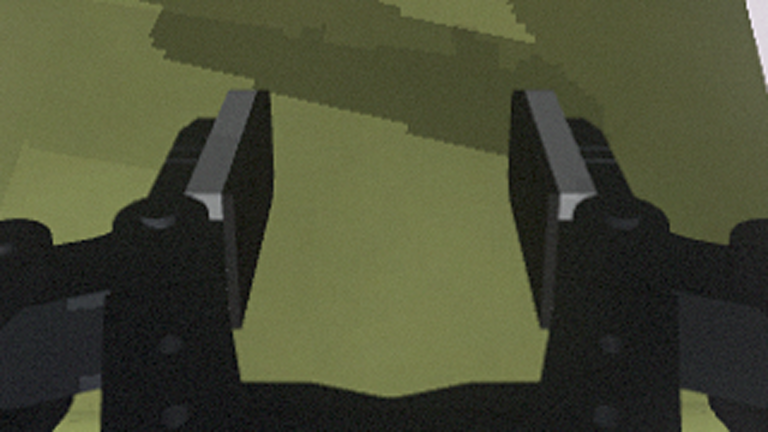

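Request:
{"method": "move_arm", "body": {"plan": [[[0,0,16],[0,0,0],0.5],[[5,-35,16],[0,0,0],0.5],[[10,-70,16],[0,0,0],0.5],[[15,-105,16],[0,0,0],0.5],[[20,-140,16],[0,0,0],0.5],[[26,-175,16],[0,0,0],0.5],[[31,-210,16],[0,0,0],0.5],[[31,-212,16],[0,0,0],0.5],[[31,-212,16],[0,0,0],0.5]]}}

```text
t: 7.85
tool_pos: [0.6511, -0.2104, 0.2218]
ee_rot: [3.131, 0.227, 0.008]
ft_force: [-0.3, 0.3, -0.5]
grip_width: 0.497
```

```bash
python3 look.py 8
```

```text
(no output)
```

View pics/w8.png

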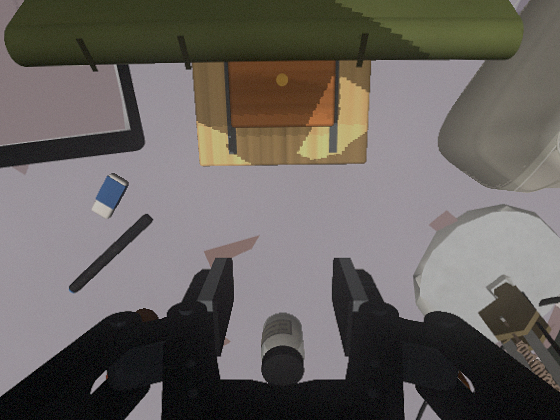

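View pics/l8.png

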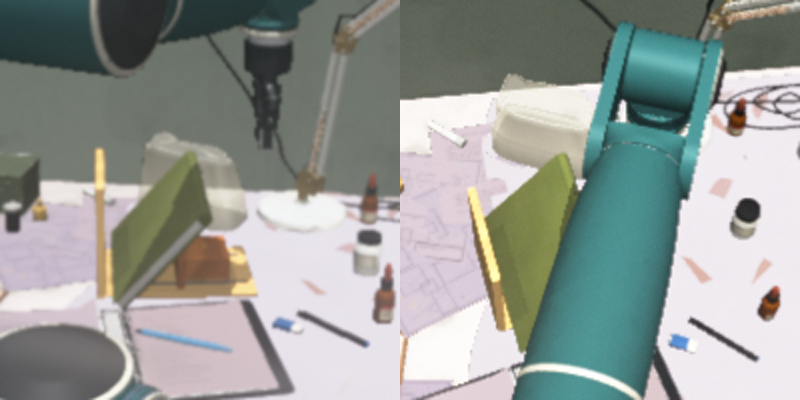

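Request:
{"method": "move_arm", "body": {"plan": [[[0,0,-35],[0,0,0],0.5],[[0,0,-70],[0,0,0],0.5],[[0,0,-97],[0,0,0],0.5],[[0,0,-97],[0,0,0],0.5],[[-3,20,-97],[0,0,0],0.5],[[-6,40,-97],[0,0,0],0.5],[[-8,54,-97],[0,0,0],0.5],[[-10,64,-97],[0,0,0],0.5],[[-10,71,-97],[0,0,0],0.5],[[-10,71,-97],[0,0,0],0.5]]}}

```text
t: 8.83
tool_pos: [0.6415, -0.1355, 0.1265]
ee_rot: [3.13, 0.234, 0.011]
ft_force: [-0.1, 0.0, -0.3]
grip_width: 0.499
```

```bash
python3 look.py 9; python3 - <<'E'
import cv2
a=cv2.imread("pics/raw_scene_9.png")[130:250,240:360]
cv2.imwrite("pics/z9.png",cv2.resize(a,None,fx=4,fy=4,interpolation=2))
E
```

```text
(no output)
```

View pics/z9.png

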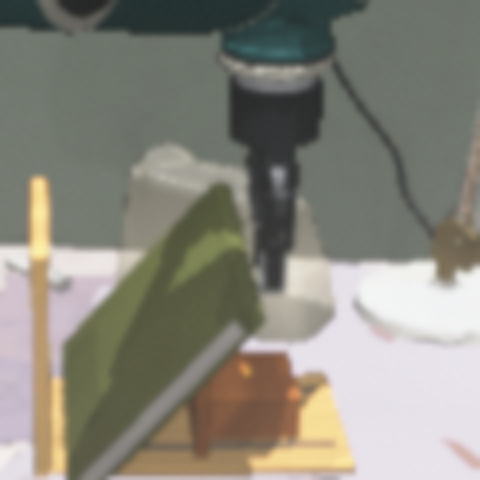

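View pics/w9.png

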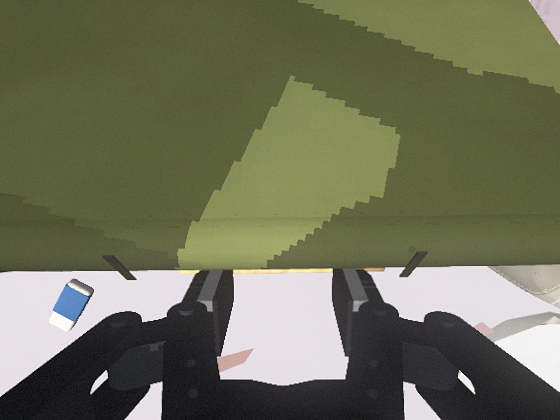

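Request:
{"method": "move_arm", "body": {"plan": [[[-1,8,0],[0,0,0],0.5],[[-2,14,0],[0,0,0],0.5],[[-3,19,2],[0,0,0],0.5],[[-4,24,4],[0,0,0],0.5],[[-4,29,7],[0,0,0],0.5],[[-5,34,10],[0,0,0],0.5],[[-6,39,14],[0,0,0],0.5],[[-6,44,17],[0,0,0],0.5],[[-7,49,20],[0,0,0],0.5],[[-8,54,23],[0,0,0],0.5],[[-9,59,26],[0,0,0],0.5],[[-9,64,29],[0,0,0],0.5],[[-10,69,32],[0,0,0],0.5],[[-11,74,34],[0,0,0],0.5],[[-12,79,36],[0,0,0],0.5],[[-12,84,38],[0,0,0],0.5],[[-13,89,39],[0,0,0],0.5],[[-14,94,40],[0,0,0],0.5],[[-14,97,40],[0,0,0],0.5],[[-14,97,40],[0,0,0],0.5]]}}

```text
t: 10.65
tool_pos: [0.6274, -0.0395, 0.1658]
ee_rot: [3.13, 0.233, 0.01]
ft_force: [0.5, 0.2, -0.5]
grip_width: 0.503
```

```bash
python3 look.py 10; python3 - <<'E'
import cv2
a=cv2.imread("pics/raw_scene_10.png")[110:250,230:350]
cv2.imwrite("pics/z10.png",cv2.resize(a,None,fx=4,fy=4,interpolation=2))
E
```

```text
(no output)
```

View pics/z10.png

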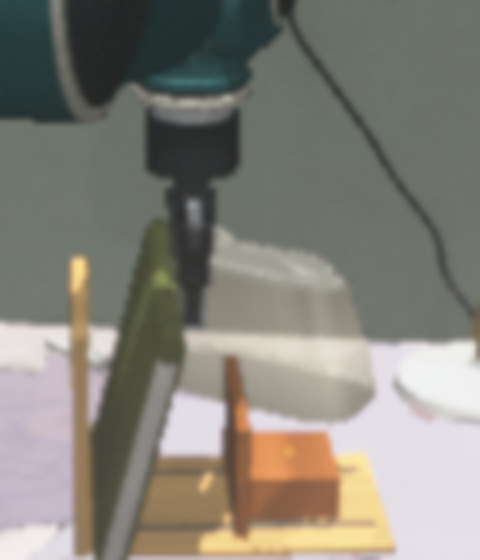

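View pics/w10.png

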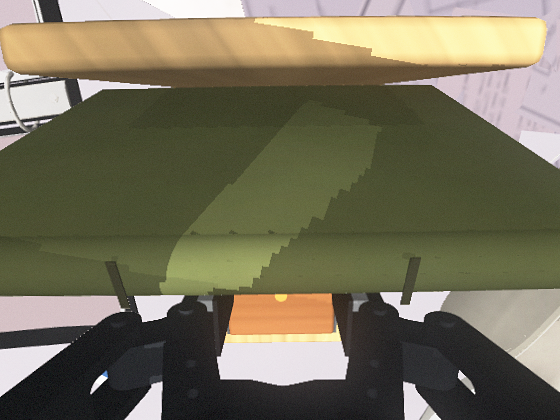

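Request:
{"method": "move_arm", "body": {"plan": [[[-1,4,1],[0,0,0],0.5],[[-1,8,2],[0,0,0],0.5],[[-2,12,2],[0,0,0],0.5],[[-2,16,3],[0,0,0],0.5],[[-3,20,4],[0,0,0],0.5],[[-4,24,5],[0,0,0],0.5],[[-4,28,5],[0,0,0],0.5],[[-5,32,6],[0,0,0],0.5],[[-5,34,6],[0,0,0],0.5],[[-5,36,6],[0,0,0],0.5],[[-6,38,6],[0,0,0],0.5],[[-6,40,6],[0,0,0],0.5],[[-6,42,6],[0,0,0],0.5],[[-6,42,6],[0,0,0],0.5]]}}

```text
t: 11.97
tool_pos: [0.6214, 0.0021, 0.1716]
ee_rot: [3.13, 0.232, 0.009]
ft_force: [0.3, 0.1, -0.6]
grip_width: 0.498
```

```bash
python3 look.py 11; python3 - <<'E'
import cv2
a=cv2.imread("pics/raw_scene_11.png")[110:250,230:350]
cv2.imwrite("pics/z11.png",cv2.resize(a,None,fx=4,fy=4,interpolation=2))
E
```

```text
(no output)
```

View pics/z11.png

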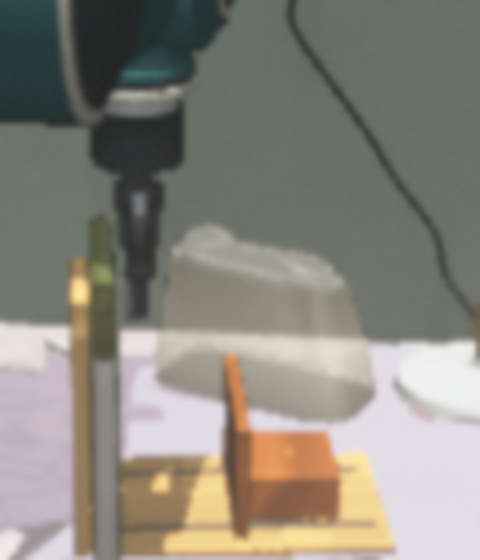

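View pics/w11.png

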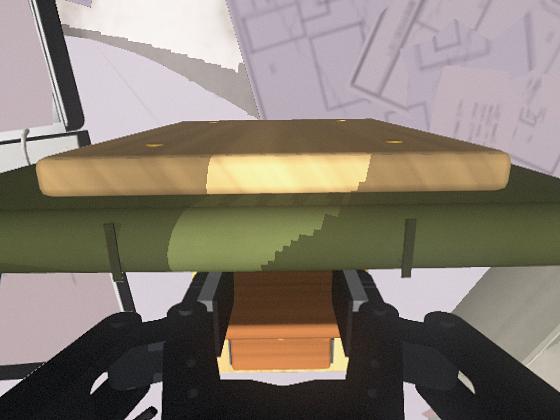

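Request:
{"method": "move_arm", "body": {"plan": [[[0,0,0],[0,0,0],0.5],[[0,0,0],[0,0,0],0.5],[[0,0,0],[0,0,0],0.5],[[0,0,0],[0,0,0],0.5],[[1,-5,0],[0,0,0],0.5],[[2,-15,0],[0,0,0],0.5],[[4,-28,0],[0,0,0],0.5],[[6,-40,0],[0,0,0],0.5],[[6,-40,0],[0,0,0],0.5]]}}

```text
t: 12.87
tool_pos: [0.6277, -0.041, 0.1715]
ee_rot: [3.13, 0.229, 0.009]
ft_force: [0.2, -0.5, -0.3]
grip_width: 0.5
```

```bash
python3 look.py 12; python3 - <<'E'
import cv2
a=cv2.imread("pics/raw_scene_12.png")[110:250,230:350]
cv2.imwrite("pics/z12.png",cv2.resize(a,None,fx=4,fy=4,interpolation=2))
E
```

```text
(no output)
```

View pics/z12.png

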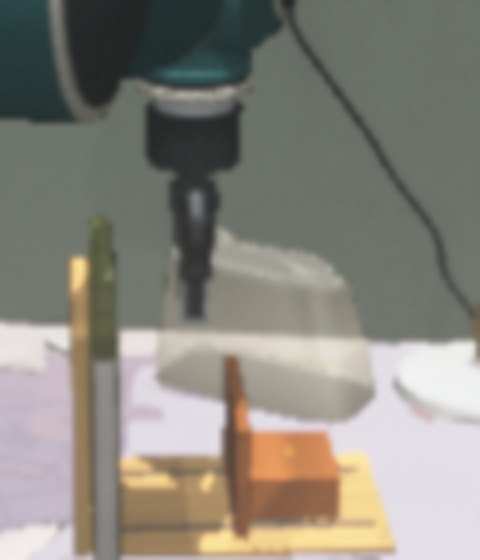

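View pics/w12.png

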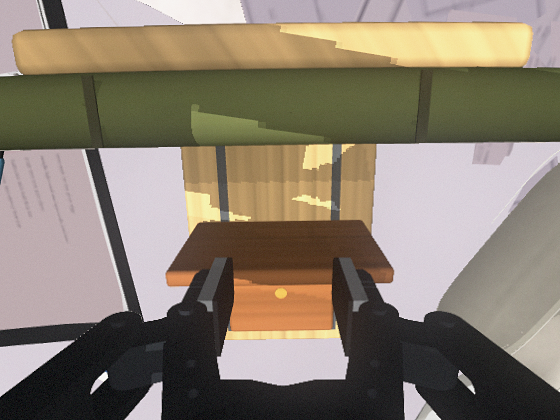

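Request:
{"method": "move_arm", "body": {"plan": [[[5,-30,0],[0.05,0.007,0],0.5],[[9,-60,0],[0.12,0.018,0],0.5],[[14,-95,0],[0.2,0.03,0],0.5],[[19,-130,0],[0.28,0.042,0],0.5],[[26,-170,0],[0.346,0.052,0],0.5],[[26,-170,-35],[0.346,0.052,0],0.5],[[26,-170,-70],[0.346,0.052,0],0.5],[[26,-170,-100],[0.346,0.052,0],0.5],[[26,-170,-115],[0.346,0.052,0],0.5],[[26,-170,-115],[0.346,0.052,0],0.5]]}}

```text
t: 13.85
tool_pos: [0.652, -0.2079, 0.0527]
ee_rot: [-2.785, -0.203, 0.036]
ft_force: [0.4, 0.8, 0.3]
grip_width: 0.504
```

```bash
python3 look.py 13; python3 - <<'E'
import cv2
a=cv2.imread("pics/raw_scene_13.png")[130:250,230:370]
cv2.imwrite("pics/z13.png",cv2.resize(a,None,fx=4,fy=4,interpolation=2))
E
```

```text
(no output)
```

View pics/z13.png

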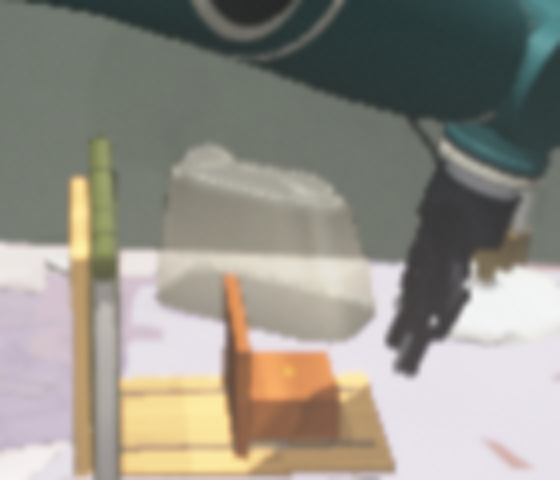

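View pics/w13.png

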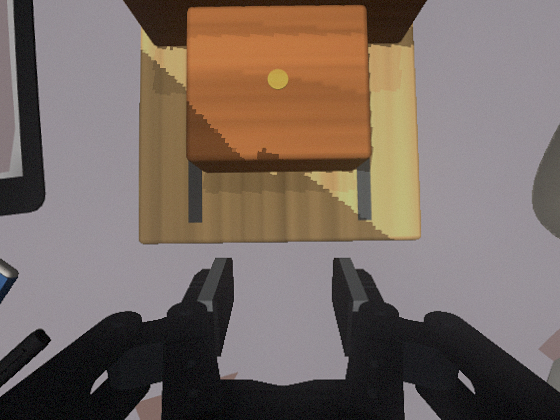

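Request:
{"method": "move_arm", "body": {"plan": [[[0,0,-15],[0,0,0],0.5],[[0,0,-25],[0,0,0],0.5],[[0,0,-32],[0,0,0],0.5],[[0,0,-32],[0,0,0],0.5],[[-2,12,-32],[0,0,0],0.5],[[-4,24,-32],[0,0,0],0.5],[[-5,32,-32],[0,0,0],0.5],[[-5,32,-32],[0,0,0],0.5]]}}

```text
t: 14.67
tool_pos: [0.6493, -0.1747, 0.0274]
ee_rot: [-2.789, -0.208, 0.026]
ft_force: [-0.7, 0.6, -0.3]
grip_width: 0.497
```

```bash
python3 look.py 14; python3 - <<'E'
import cv2
a=cv2.imread("pics/raw_scene_14.png")[130:250,230:370]
cv2.imwrite("pics/z14.png",cv2.resize(a,None,fx=4,fy=4,interpolation=2))
E
```

```text
(no output)
```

View pics/z14.png

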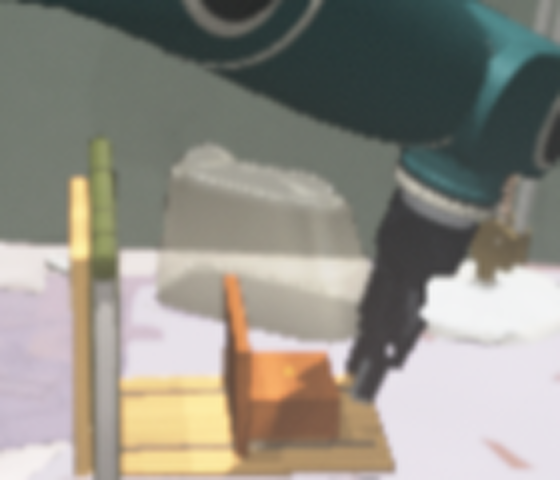

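View pics/w14.png

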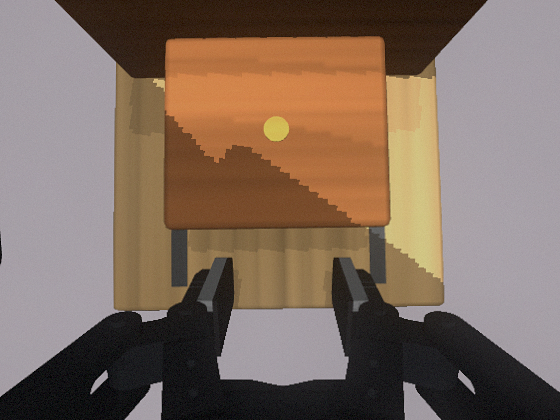

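Request:
{"method": "move_arm", "body": {"plan": [[[0,0,-5],[0,0,0],0.5],[[0,0,-10],[0,0,0],0.5],[[0,0,-10],[0,0,0],0.5],[[-1,8,-10],[0,0,0],0.5],[[-2,14,-10],[0,0,0],0.5],[[-3,20,-10],[0,0,0],0.5],[[-4,25,-10],[0,0,0],0.5],[[-4,30,-10],[0,0,0],0.5],[[-4,30,-10],[0,0,0],0.5]]}}

```text
t: 15.57
tool_pos: [0.6452, -0.1458, 0.0172]
ee_rot: [-2.79, -0.207, 0.026]
ft_force: [-0.2, -1.5, -1.3]
grip_width: 0.498
```

```bash
python3 look.py 15; python3 - <<'E'
import cv2
a=cv2.imread("pics/raw_scene_15.png")[130:250,230:370]
cv2.imwrite("pics/z15.png",cv2.resize(a,None,fx=4,fy=4,interpolation=2))
from plant import env
s=env.get_state(); print(s["qpos"],s["tool_pos"],s["ft_force"])
E
```

```text
[-0.39468958  0.31218884  1.58545708  0.30108678  1.42747461 -0.61350682] [ 0.64563634 -0.14627493  0.01755843] [ 0.57536871 -0.56259247 -0.4072009 ]
```

View pics/z15.png

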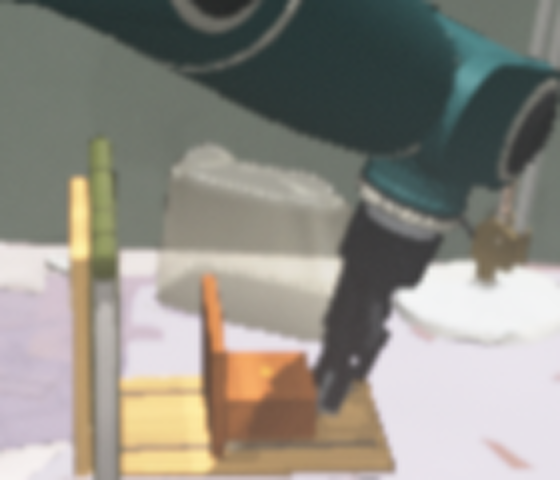

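View pics/w15.png

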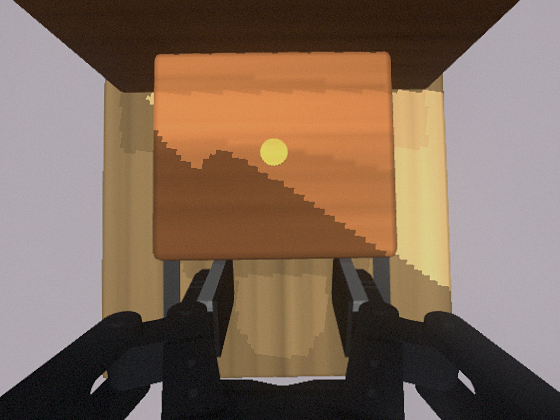

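Request:
{"method": "move_arm", "body": {"plan": [[[-1,5,0],[0,0,0],0.5],[[-1,10,0],[0,0,0],0.5],[[-2,15,0],[0,0,0],0.5],[[-3,20,0],[0,0,0],0.5],[[-4,25,0],[0,0,0],0.5],[[-4,30,0],[0,0,0],0.5],[[-5,35,0],[0,0,0],0.5],[[-6,40,0],[0,0,0],0.5],[[-7,45,0],[0,0,0],0.5],[[-7,50,0],[0,0,0],0.5],[[-8,55,0],[0,0,0],0.5],[[-8,55,0],[0,0,0],0.5]]}}

```text
t: 16.72
tool_pos: [0.6374, -0.0909, 0.0176]
ee_rot: [-2.79, -0.207, 0.025]
ft_force: [-0.8, -2.2, -0.9]
grip_width: 0.501
```

```bash
python3 look.py 16; python3 - <<'E'
import cv2
a=cv2.imread("pics/raw_scene_16.png")[130:250,230:370]
cv2.imwrite("pics/z16.png",cv2.resize(a,None,fx=4,fy=4,interpolation=2))
E
```

```text
(no output)
```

View pics/z16.png

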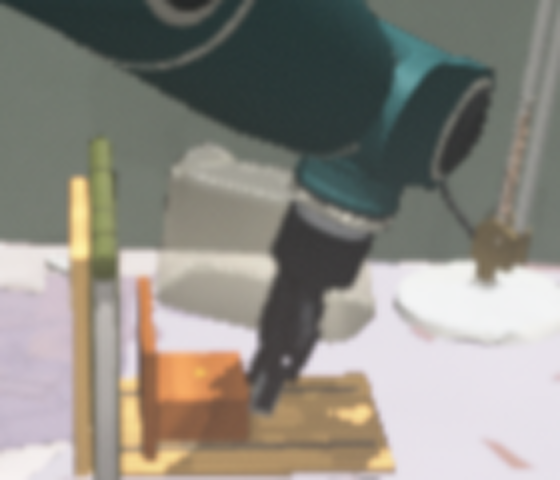

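View pics/w16.png

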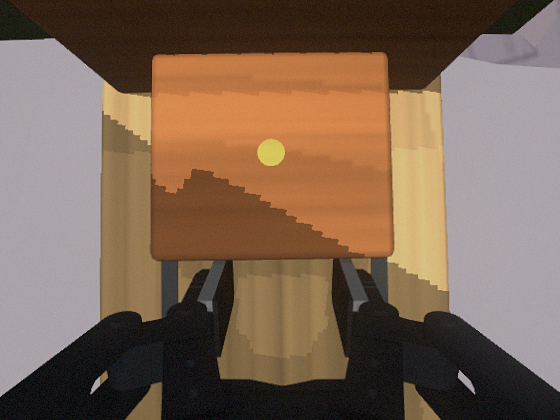

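Request:
{"method": "move_arm", "body": {"plan": [[[0,3,0],[0,0,0],0.5],[[-1,6,0],[0,0,0],0.5],[[-1,8,0],[0,0,0],0.5],[[-2,10,0],[0,0,0],0.5],[[-2,12,0],[0,0,0],0.5],[[-2,13,0],[0,0,0],0.5],[[-2,13,0],[0,0,0],0.5]]}}

```text
t: 17.45
tool_pos: [0.6357, -0.0783, 0.0177]
ee_rot: [-2.789, -0.207, 0.025]
ft_force: [-1.0, -4.5, -0.6]
grip_width: 0.501
```

Request:
{"method": "move_arm", "body": {"plan": [[[0,1,0],[0,0,0],0.5],[[0,2,0],[0,0,0],0.5],[[0,2,0],[0,0,0],0.5],[[0,2,0],[0,0,0],0.5]]}}

```text
t: 17.78
tool_pos: [0.6356, -0.0765, 0.0176]
ee_rot: [-2.789, -0.207, 0.025]
ft_force: [-2.0, -4.1, 1.2]
grip_width: 0.5
```

```bash
python3 look.py 17; python3 - <<'E'
import cv2
a=cv2.imread("pics/raw_scene_17.png")[130:250,230:370]
cv2.imwrite("pics/z17.png",cv2.resize(a,None,fx=4,fy=4,interpolation=2))
E
```

```text
(no output)
```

View pics/z17.png

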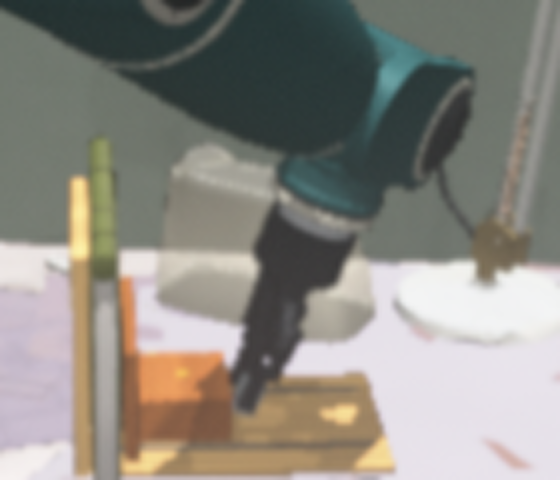

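View pics/w17.png

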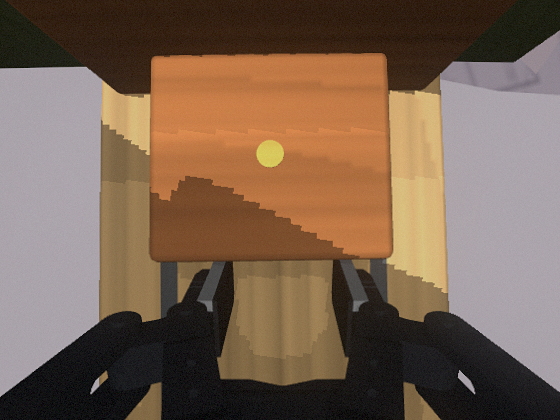

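Nearly closed; I'll continue in 1 mm steps until the force climbs above the friction level.

Request:
{"method": "move_arm", "body": {"plan": [[[0,1,0],[0,0,0],0.5],[[0,2,0],[0,0,0],0.5],[[0,2,0],[0,0,0],0.5],[[0,2,0],[0,0,0],0.5]]}}

```text
t: 18.27
tool_pos: [0.6355, -0.0746, 0.0176]
ee_rot: [-2.789, -0.206, 0.026]
ft_force: [-2.0, -3.7, 0.5]
grip_width: 0.501
```

Request:
{"method": "move_arm", "body": {"plan": [[[0,1,0],[0,0,0],0.5],[[0,2,0],[0,0,0],0.5],[[0,2,0],[0,0,0],0.5],[[0,2,0],[0,0,0],0.5]]}}

```text
t: 18.6
tool_pos: [0.6354, -0.0729, 0.0176]
ee_rot: [-2.79, -0.206, 0.026]
ft_force: [-2.6, -5.5, 1.4]
grip_width: 0.499
```

Request:
{"method": "move_arm", "body": {"plan": [[[0,1,0],[0,0,0],0.5],[[0,2,0],[0,0,0],0.5],[[0,2,0],[0,0,0],0.5],[[0,2,0],[0,0,0],0.5]]}}

```text
t: 18.93
tool_pos: [0.6353, -0.0725, 0.0176]
ee_rot: [-2.792, -0.206, 0.026]
ft_force: [-2.4, -15.6, 0.9]
grip_width: 0.497
```

```bash
python3 look.py 18; python3 - <<'E'
import cv2
a=cv2.imread("pics/raw_scene_18.png")[150:250,240:320]
cv2.imwrite("pics/z18.png",cv2.resize(a,None,fx=6,fy=6,interpolation=2))
E
```

```text
(no output)
```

View pics/z18.png

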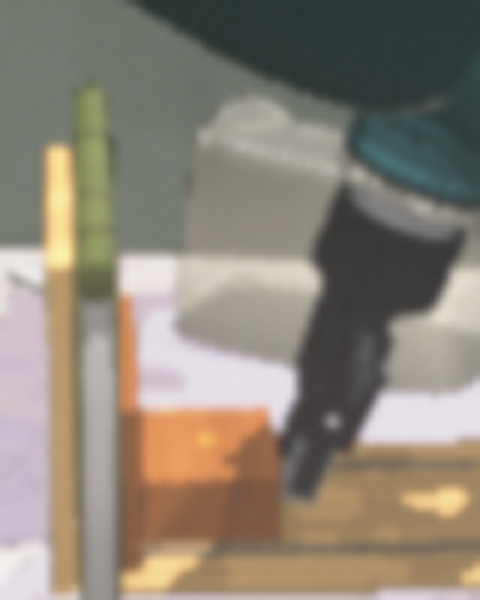

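Request:
{"method": "move_arm", "body": {"plan": [[[0,1,0],[0,0,0],0.5],[[0,1,0],[0,0,0],0.5],[[0,-3,0],[0,0,0],0.5],[[2,-12,0],[0,0,0],0.5],[[4,-30,0],[0,0,0],0.5],[[8,-55,0],[0,0,0],0.5],[[10,-70,0],[0,0,0],0.5],[[10,-70,30],[0,0,0],0.5],[[10,-70,65],[0,0,0],0.5],[[10,-70,100],[0,0,0],0.5],[[10,-70,130],[0,0,0],0.5],[[10,-70,130],[0,0,0],0.5]]}}

```text
t: 20.08
tool_pos: [0.6473, -0.1442, 0.1548]
ee_rot: [-2.796, -0.207, 0.015]
ft_force: [-0.2, -0.2, 0.3]
grip_width: 0.498
```

```bash
python3 look.py 19; python3 - <<'E'
import cv2
a=cv2.imread("pics/raw_scene_19.png")[130:250,230:370]
cv2.imwrite("pics/z19.png",cv2.resize(a,None,fx=4,fy=4,interpolation=2))
E
```

```text
(no output)
```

View pics/z19.png

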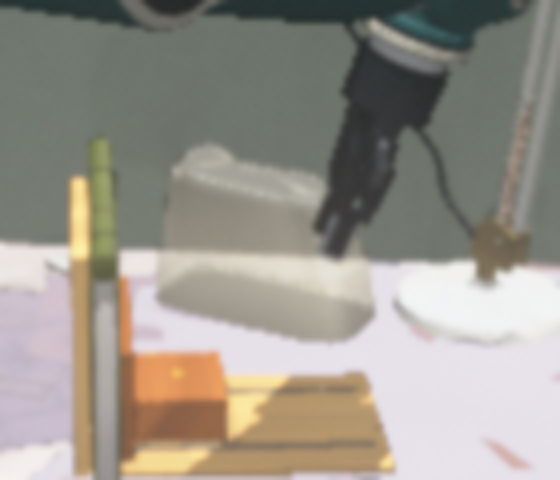

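View pics/w19.png

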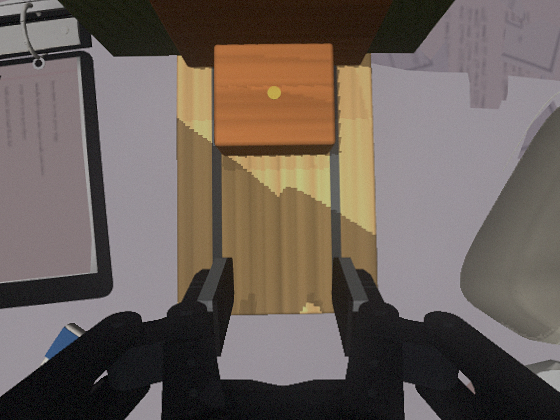

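View pics/raw_top_19.png

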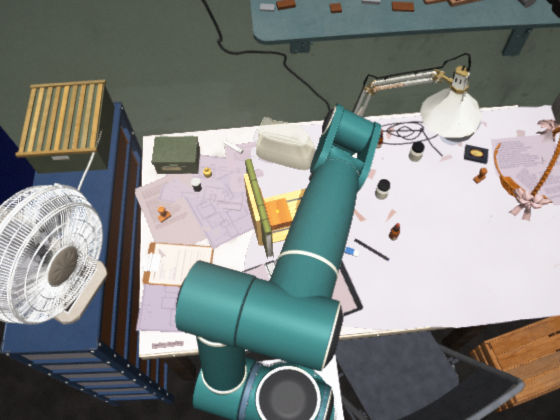

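```bash
python3 - <<'E'
from h import *
from plant import env,vision
from scipy.spatial.transform import Rotation as Ro
s=env.get_state(); c=vision.camera("wrist"); T=np.array(c["T_tool_cam"])
R=Ro.from_rotvec(s["ee_rot"]).as_matrix(); p=np.array(s["tool_pos"])
def oz(u,v,z):
    q=cv2.undistortPoints(np.array([[[u,v]]],float),np.array(c["intrinsics"]),D(c))[0,0]
    d=R@T[:3,:3]@np.array([*q,1]); o=p+R@T[:3,3]; X=o+d*(z-o[2])/d[2]
    d=X[:2]-[.627,-.0487]; y=.148; return np.array([d[0]*np.cos(y)+d[1]*np.sin(y),-d[0]*np.sin(y)+d[1]*np.cos(y)]).round(4)
print(oz(275,146,.055),oz(277,314,.012))
E
```

```text
[-0.     -0.0212] [ 0.0008 -0.1521]
```

```bash
python3 -c "
from plant import env
print(env.close_job())"
```

```text
the job is handed in; nothing more can be done
None
```

The book is upright against the tall end, the sliding end is pushed up against it, and the job is handed in at about 20 s of the 51 s allowed.

- **First push failed:** The fingertips stood about 35 mm higher than the tool data led me to expect. They rode up onto the spine, with about 51 N upward at the wrist. When I raised the tool, the book slumped back onto the sliding end. The sliding end showed at most a few mm of movement.
- **Possible limit exceeded:** That 51 N is under the 120 N wrist limit. I took it to be the fingertips pressing. If it was the gripper's body, it was over the 40 N limit, and I could not rule that out.
- **Second push worked:** I pushed again with the tips about 35 mm lower. The book tipped upright, stood on its own after I backed off, and the sliding end was still open.
- **Closing the sliding end:** I pushed its block along the rack until the force rose from about 5 N to 15.6 N with almost no further movement. Then I pulled the arm clear.

**Last checks:**
- The pictures show the book vertical and square between the tall end and the sliding end. The wrist force is near zero, so the arm is touching nothing.
- In the top view the jar, bottle and stamp look undisturbed; I did not measure them again.
- The wrist camera puts the sliding end at about 0.076, give or take 3 mm. The expected value is about 0.079 and the limit is 0.074, so the picture alone is not decisive. I relied on the hard stop in the force as the stronger evidence that it is closed.

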